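# Tip the stock carton flat into its taped bay

## Task

The tall brown carton that stands across the end line of the long taped bay has to lie flat in that bay for the stock count, label upwards. First push the roll of parcel tape out of the bay, sliding it flat along the bench until it lies wholly within its own small taped square; then push the carton over, so that it falls into the bay and no part of it sticks out over the bay's tape. Nothing is to be picked up or lifted off the bench, and the bottles and the small carton around the bay are left as they stand.

Things in the scene. Friction and masses are not known exactly. Their poses are not given: they have to be found in the camera images.
- carton: tall brown carton, 60 x 110 x 210 mm (own x, y, z), about 0.3 to 0.6 kg. Origin: centre of its underside as it stands. z: up its height; +x: towards the bay; -x: out of the wide face with the white label. Its +x lower edge starts some 30 mm inside the bay's outer edge. Pushed along +x 150 mm up or higher it tips about that edge and, once its top has moved some 60 mm, falls into the bay; pushed near its foot it slides
- foot_left (a point): one of the four corners of the carton's face that looks towards the bay (it becomes the underside once the carton lies in the bay): the lower one as it stands, at carton (30, +55, 0) mm
- foot_right (a point): one of the four corners of the carton's face that looks towards the bay (it becomes the underside once the carton lies in the bay): the lower one as it stands, at carton (30, -55, 0) mm
- top_left (a point): one of the four corners of the carton's face that looks towards the bay (it becomes the underside once the carton lies in the bay): the upper one as it stands, at carton (30, +55, 210) mm
- top_right (a point): one of the four corners of the carton's face that looks towards the bay (it becomes the underside once the carton lies in the bay): the upper one as it stands, at carton (30, -55, 210) mm
- roll: roll of brown parcel tape lying flat on the bench, 110 mm across, 48 mm high, with an open core hole 76 mm across right through it (the bench shows in the hole); about 0.2 to 0.4 kg. A closed pair of fingers fits down into the hole and can drag it along from inside; it can also be pushed from outside. Origin: centre of its underside on its axis; z up. It starts inside the bay
- bay: long bay marked on the bench with off-white adhesive tape 20 mm wide, flat, no height: a rectangle 270 x 170 mm over the tape's outer edges. Origin: centre of the rectangle on the bench top (height 0); x: along its length, from the end where the carton stands to the far end; y: to the left of that; z up. Fixed
- roll_place: small square marked with the same off-white tape 20 mm wide, flat: 160 mm over the outer edges, 120 mm inside; the place of the tape roll. Empty at the start, beside the bay, either to its left or to its right. Origin: its centre on the bench top; x, y along its sides; z up. Fixed
- bottle: full 0.5 litre plastic bottle standing on the other side of the bay from the small square, 66 mm across, 200 mm high. Origin: centre of its underside, z up. To be left alone
- small_bottle: small grey bottle standing beyond the bay's far end, 38 mm across, 100 mm high. Origin: centre of its underside, z up. To be left alone
- small_carton: small white carton standing beyond the bay's far end, 45 x 60 x 120 mm. Origin: centre of its underside, z up. To be left alone
There are look-alikes about, which are no part of the job. What is meant by the roll is not purple or red, and is the smaller of those in its own colour.

How it is judged (in metres and radians):
On the way, in this order (a step that is already met when the one before it is completed fails the run):
1. the tape roll lies flat, wholly within its small taped square, while the carton still stands (x of roll in the frame of roll_place between -0.025 and 0.025 m and y of roll in the frame of roll_place between -0.025 and 0.025 m and angle between roll's own z axis and vertical below 0.08 rad and height (world z) of roll below 0.006 m and angle between carton's own z axis and vertical below 0.1 rad), for 0.2 s.
2. the carton lies flat in the bay, label up, no part of it out over the tape (x of foot_left in the frame of bay between -0.135 and 0.135 m and y of foot_left in the frame of bay between -0.085 and 0.085 m and x of foot_right in the frame of bay between -0.135 and 0.135 m and y of foot_right in the frame of bay between -0.085 and 0.085 m and x of top_left in the frame of bay between -0.135 and 0.135 m and y of top_left in the frame of bay between -0.085 and 0.085 m and x of top_right in the frame of bay between -0.135 and 0.135 m and y of top_right in the frame of bay between -0.085 and 0.085 m and angle between carton's own x axis and vertical above 3.06159 rad and height (world z) of each of foot_left, foot_right, top_left, top_right below 0.008 m), for 0.2 s.
At the end, for the whole second after the job is handed in: the carton lies flat (within 5 degrees), label up, at rest, all of it inside the outer edge of the bay's tape; the roll lies flat, wholly inside the outer edge of its square (centre within 25 mm along each side); the two bottles and the small carton stand within 30 mm of where they were (all of step 2 and x of roll in the frame of roll_place between -0.025 and 0.025 m and y of roll in the frame of roll_place between -0.025 and 0.025 m and angle between roll's own z axis and vertical below 0.08 rad and height (world z) of roll below 0.006 m and linear speed of each of carton, roll below 0.02 m/s); the robot touches nothing.
It fails at once if the tape roll was lifted off the bench (more than 20 mm) or tipped (height (world z) of roll above 0.02 m or angle between roll's own z axis and vertical above 0.4 rad).
It fails at once if the carton was lifted: its lower edge on the bay's side came more than 25 mm off the bench (height (world z) of each of foot_left, foot_right above 0.025 m).
It fails at once if a bottle or the small carton was disturbed (moved over 30 mm or tipped) (distance of any of bottle, small_bottle, small_carton from where it was at the start of the episode above 0.03 m or angle between any of bottle, small_bottle, small_carton's own z axis and vertical above 0.35 rad).
It also fails if it takes over 58 s, if anything falls off the work surface, if the arm or the gripper's body presses on something with over 40 N, if the wrist force passes 120 N, or if a joint passes its speed limit or range.

## Robot

A 6-joint arm with a two-finger parallel gripper is mounted at the origin on the work surface. World frame = base frame: x ahead of the robot, y to its left, z up, the work surface at z = 0. Lengths are in m, angles in degrees, forces in N, time in s.
With the tool pointing down it reaches from about 0.35 to 0.975 m from the base axis. Payload 17.4 kg.
Tool frame: the origin (TCP) lies on the mounting face of the last link; the fingertips stand 173 mm ahead of it and the grasp point (between the pads) lies 155 mm ahead of it; z points along the fingers, y is the line along which they close (so a half turn about z gives the same grasp; the last joint's range is limited). The gripper opens to 85 mm and grips with 20 to 120 N. Pads are 22 mm wide; open, the fingers measure 114 mm over their backs; the gripper's body (76 mm by 85 mm) begins 54 mm behind the grasp point. The pads swing forward as they close: fully open they stand 13 mm farther back than shut.
Start: joints at [65.787, 6.646, 82.598, -0, 90.757, -2.166], TCP at [0.253, 0.626, 0.405] pointing down, gripper open.
Joint ranges: [-162.19, 162.19], [-47.58, 125.68], [4.15, 143.07], [-65.23, 245.23], [0.69, 171.88], [-170.13, 170.13]. Speed limits (degrees/s): [108.29, 108.29, 127.2, 180, 180, 180].

## Interface

Orientations are given as a 3x3 rotation matrix whose columns are the frame's x, y, z axes.
In Python, from rig import arm, cams gives the robot as it stands. The module is installed in compiled form; this text tells all that it offers.
- The arm moves only by the tool send_rows, never from a script. Its argument "commands" is a list of rows, each an object of numbers: "x", "y", "z": the shift along the tool's x, y, z in m; "twist": the turn about the tool's z in degrees; "hand": the closure, from 0 (fully open) to 1 (shut). A call has 1 to 20 rows; each row is the pose to reach, as a shift and turn from the pose commanded when the call began, along the tool's axes at that moment; what a row does not reach only later rows make up. A row lasts 1/10 s, in which the tool goes at most 50 mm and 8.59 degrees, less where a joint would pass 70% of its speed; a pose out of reach is approached as far as the arm can. A call with a gripper value outside its range is refused whole. The fingers move at their own pace and stop on an object; the grip force is fixed at half the most. Time passes only in rows, so rows that repeat a pose let the fingers close. It gives the time, the measured TCP pose, the force, the opening and the grip force at its end, in the units of the state.
- arm.sense(): the state, without advancing time (a new reading comes with each control period).
- cams.camera(name): name is "side" or "top"; returns the picture (420x560x3 uint8, red, green, blue); there is no depth.
- cams.camera_params(name): a dict with "vertical_fov" (degrees; the focal length in pixels is half the picture's height over the tangent of half this angle, whatever the lens; pixels are square), "cx", "cy" (the principal point, pixels), "R" (3x3) and "t" (3): a world point X has camera coordinates R X + t. Camera axes: x right, y down, z forward; pixel columns grow to the right and rows downward; lengths in m; the calibration is good to about 2 mm. A picture is of the moment at which its call begins. camera_params takes no time and is no camera call.
- arm.job_done(): hands the job in; it is judged then, once.
Trained networks look in the newest picture that a camera, given by its name, has taken for a name from the list of things; names that differ only in an ending like _2 or _b are one class to them, and where a whole thing is asked for, a point or a joint stands for the part that bears it (a point fixed in the world has none). Each returns a list of dicts, best first, with "score" (0 to 1); they miss things now and then, are a little off and sometimes report something else, mostly with a low value. They report only what shows in the picture. A call takes as long as a camera call. They do not tell look-alikes from the thing itself.
- cams.look_for(name, camera): "at" ([column, row] in pixels, amid what is visible of it).
- cams.tip_of(name, camera): "at" ([column, row] in pixels: a listed point, or the origin of a listed thing).
The state is a dict: "time": time; "joint_pos": joint angles; "joint_velocities": joint speeds; "tau": joint torques, N m; "eef_pos": TCP position; "tool_rot": TCP orientation; "force": force on the tool from outside, world axes, zero at the start; "ft_torque": the same for the moment, N m; "finger_gap": opening from 0.0 (shut) to 1.0 (fully open); "grasp_force": force on a finger pad.
Only numpy, scipy, OpenCV 4.12 (cv2) and the standard library are available. Lean on these libraries where they do the work, as an engineer would, in place of code of your own. Each camera call takes 0.05 s, during which the arm holds its last target. There are 200 camera calls.

## Working session

There is one attempt and no reset: what is moved stays moved. The work goes in short steps, Python scripts to look and compute and a tool call to move; the robot and the scene stay as the last step left them, time stands still between calls to the robot, and variables do not carry over. Pictures are saved under pics/ and viewed, at most 10 in all, crops included, and the job is handed in when it is done.

Besides the shell and the picture viewer there is one more tool, called by a JSON object that holds its "method" and its "body", one argument or row to a line. send_rows: Moves the arm, as the interface text tells. Its arguments: {"type":"object","properties":{"commands":{"type":"array","items":{"type":"object","properties":{"x":{"type":"number"},"y":{"type":"number"},"z":{"type":"number"},"twist":{"type":"number"},"hand":{"type":"number"}}}}},"required":["commands"]}

```bash
mkdir -p pics && cat > h.py <<'E'
import numpy as np, cv2
from rig import arm, cams
def ray(cam,px):
    p=cams.camera_params(cam); f=210/np.tan(np.radians(p["vertical_fov"])/2)
    R=np.array(p["R"]);t=np.array(p["t"])
    return -R.T@t, R.T@np.array([(px[0]-p["cx"])/f,(px[1]-p["cy"])/f,1])
def at_z(cam,px,z=0):
    o,d=ray(cam,px); return (o+d*(z-o[2])/d[2]).round(4)
def proj(cam,X):
    p=cams.camera_params(cam); f=210/np.tan(np.radians(p["vertical_fov"])/2)
    c=np.array(p["R"])@np.array(X,float)+np.array(p["t"]); return (c[:2]/c[2]*f+[p["cx"],p["cy"]]).round(1)
def snap(cam,name):
    im=np.ascontiguousarray(cams.camera(cam)[:,:,::-1]); cv2.imwrite(f"pics/{name}.png",im); return im
E
python3 - <<'E'
from h import *
ims=[]
for c in("top","side"):
    im=snap(c,c+"0"); p=cams.camera_params(c); print(c,p["vertical_fov"],p["cx"],p["cy"],ray(c,(280,210)))
    for n in("carton","roll","bay","roll_place","bottle","small_bottle","small_carton","foot_left","foot_right","top_left","top_right"):
        print(n,[(r["at"],round(r["score"],2),at_z(c,r["at"])[:2]) for r in cams.tip_of(n,c)[:4]])
s=arm.sense();print(s)
E
```

```text
top 45.41531883680143 286.15892301040856 212.05474535636878 (array([0.42879725, 0.01437414, 1.35275602]), array([ 0.12633962,  0.02567367, -0.99173915]))
carton [([317.6, 194.5], 0.37, array([ 0.6415, -0.0538]))]
roll [([236.5, 173.1], 0.85, array([0.7059, 0.167 ])), ([317.0, 195.3], 0.78, array([ 0.6393, -0.0522])), ([392.1, 293.2], 0.74, array([ 0.3721, -0.2442])), ([369.8, 130.3], 0.55, array([ 0.8178, -0.2028]))]
bay [([315.0, 196.6], 0.62, array([ 0.6359, -0.0466]))]
roll_place [([302.7, 259.7], 0.49, array([ 0.4654, -0.0091]))]
bottle [([247.7, 242.5], 0.7, array([0.5146, 0.1382]))]
small_bottle [([320.5, 143.4], 0.51, array([ 0.7839, -0.0657]))]
small_carton [([280.6, 152.3], 0.61, array([0.7614, 0.0448]))]
foot_left [([302.1, 259.6], 0.69, array([ 0.4657, -0.0075]))]
foot_right []
top_left [([303.9, 258.4], 0.9, array([ 0.4688, -0.0124]))]
top_right [([351.9, 246.4], 0.65, array([ 0.4983, -0.1421]))]
side 47.7751450646267 281.6693798850221 203.4501888928635 (array([ 0.81516795, -0.8108846 ,  0.7314648 ]), array([-0.21815919,  0.79624467, -0.56445034]))
carton [([212.0, 274.9]
[... 895 characters left out ...]
      9.07564700e+01, -2.16482983e+00]), 'joint_velocities': array([ 0.03844105,  0.12926789,  0.0059243 , -0.01983765,  0.05736172,
        0.00556447]), 'tau': array([ 1.58786348e-03, -7.31773138e+01, -6.32634115e+01, -3.09443931e-05,
        9.08237707e-04,  2.79906743e-06]), 'eef_pos': array([0.25338157, 0.62564297, 0.40470069]), 'tool_rot': array([[-9.26871630e-01,  3.75378450e-01,  7.38788828e-06],
       [ 3.75378450e-01,  9.26871630e-01, -1.51113622e-05],
       [-1.25201038e-05, -1.12330389e-05, -1.00000000e+00]]), 'force': array([ 0.5055198 , -0.75710237, -0.41959147]), 'ft_torque': array([-0.01083094,  0.02277169, -0.00077529]), 'grasp_force': 0.0, 'finger_gap': 0.999787033400467}
```

View pics/top0.png

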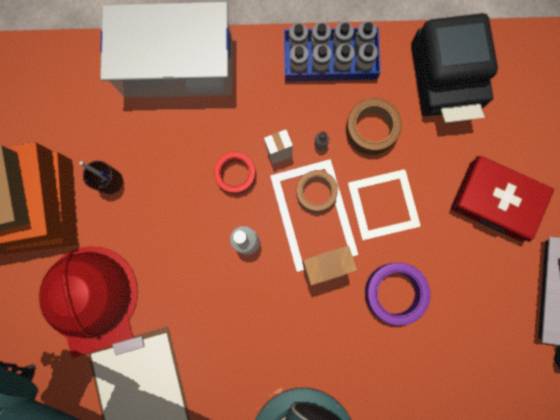

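View pics/side0.png

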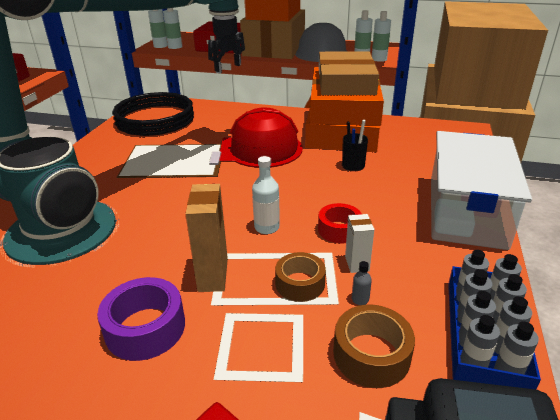

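The picture shows two brown rolls in the top view. One is at (317,191) inside the bay, and a larger one at (374,125) is outside it. The purple (398,294) and red (235,173) rolls are ruled out by colour. The one meant is at (317,191): brown, the smaller of the two, and inside the bay. The small square is at (384,204), and the carton at (330,266) stands at the bay's near end. I'll confirm in a crop and fit the tapes.

```bash
python3 - <<'E'
from h import *
im=snap("top","top1"); 
crop=cv2.resize(im[110:300,220:440],None,fx=3.4,fy=3.1,interpolation=cv2.INTER_CUBIC);cv2.imwrite("pics/crop1.png",crop)
big=cv2.resize(im,None,fx=4,fy=4,interpolation=cv2.INTER_CUBIC)
hsv=cv2.cvtColor(big,cv2.COLOR_BGR2HSV)
m=((hsv[...,1]<90)&(hsv[...,2]>140)).astype(np.uint8)
cs,_=cv2.findContours(m,cv2.RETR_EXTERNAL,cv2.CHAIN_APPROX_NONE)
for c in cs:
    if cv2.contourArea(c)<8000: continue
    x,y,w,h=cv2.boundingRect(c)
    if not(1000<x<1700 and 560<y<1100): continue
    P=np.array([at_z("top",((q[0]+.5)/4-.5,(q[1]+.5)/4-.5))[:2] for q in c[:,0]],np.float32)
    r=cv2.minAreaRect(P*1000); print("rect mm",r,cv2.boxPoints(r).round(0).tolist())
# brown roll top rim (z=.048)
b=((hsv[...,0]>8)&(hsv[...,0]<22)&(hsv[...,1]>60)&(hsv[...,2]>40)).astype(np.uint8)
cs,_=cv2.findContours(b,cv2.RETR_EXTERNAL,cv2.CHAIN_APPROX_NONE)
for c in cs:
    if cv2.contourArea(c)<6000: continue
    x,y,w,h=cv2.boundingRect(c)
    if not(1000<x<1700 and 360<y<1200): continue
    for z in(0,.048,.21):
        P=np.array([at_z("top",((q[0]+.5)/4-.5,(q[1]+.5)/4-.5),z)[:2] for q in c[:,0]],np.float32)
        print(z,"brown px",x/4,y/4,w/4,h/4,cv2.minAreaRect(P*1000),cv2.minEnclosingCircle(P*1000))
E
```

```text
rect mm ((566.5321655273438, -123.29067993164062), (192.45327758789062, 24.028457641601562), 14.209968566894531) [[470.0, -135.0], [476.0, -159.0], [663.0, -111.0], [657.0, -88.0]]
rect mm ((611.656005859375, -231.61117553710938), (163.33705139160156, 163.40797424316406), 12.227529525756836) [[515.0, -169.0], [549.0, -329.0], [709.0, -294.0], [674.0, -134.0]]
rect mm ((587.5478515625, -40.987335205078125), (273.8386535644531, 173.86318969726562), 14.25871753692627) [[433.0, 10.0], [476.0, -159.0], [742.0, -92.0], [699.0, 77.0]]Traceback (most recent call last):
  File "<stdin>", line 22, in <module>
  File "h.py", line 8, in at_z
    o,d=ray(cam,px); return (o+d*(z-o[2])/d[2]).round(4)
        ~~~^^^^^^^^
  File "h.py", line 4, in ray
    p=cams.camera_params(cam); f=210/np.tan(np.radians(p["vertical_fov"])/2)
ValueError: time passes only in moves, steps and waits
```

View pics/crop1.png

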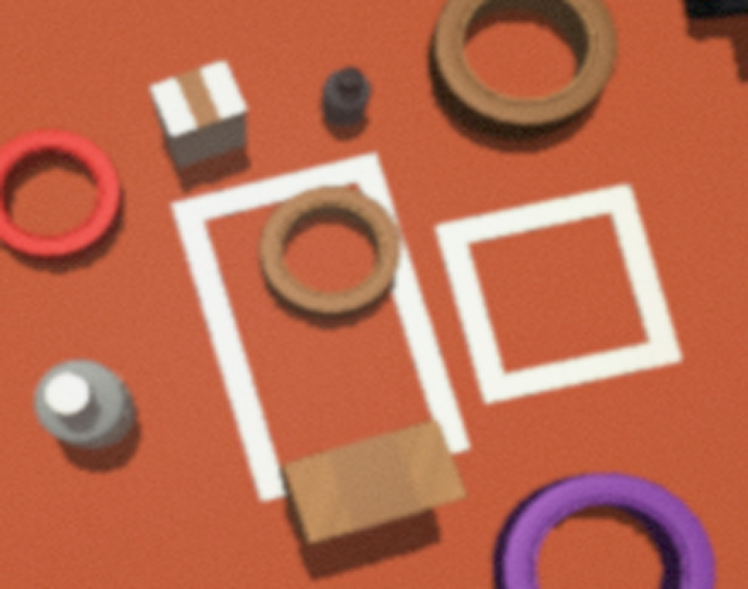

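Confirmed: the small brown roll, crop (330,250), lies at the bay's far right. The bigger brown one, (525,50), is the look-alike. The carton top face spans crop (285,463)-(435,420)-(465,493)-(310,543).

```bash
python3 - <<'E'
from h import *
im=cv2.imread("pics/top1.png")
C=lambda u,v:(220+(u+.5)/3.4-.5,110+(v+.5)/3.1-.5)
print("roll top",at_z("top",C(330,250),.048))
T=np.array([at_z("top",C(*q),.21)[:2] for q in((285,463),(435,420),(465,493),(310,543))])
print("carton top",T.tolist(),T.mean(0)); print(cv2.minAreaRect((T*1000).astype(np.float32)))
print([np.linalg.norm(T[i]-T[(i+1)%4]).round(3) for i in range(4)])
e=T[0]-T[1]; e2=T[3]-T[2]; print("yaw carton (y axis dir)",[np.degrees(np.arctan2(-a[0],a[1])) for a in(e,e2)])
for n,c in(("roll","side"),): 
    cams.camera(c)
    print([(r["at"],at_z(c,r["at"])) for r in cams.look_for(n,c)])
# side checks: label-far face & feet
for n,z in(("foot_left",0),("foot_right",0),("top_left",.21),("top_right",.21),("bottle",0),("small_bottle",0),("small_carton",0)):
    for c in("side","top"):
        if c=="top": cams.camera(c)
        else: cams.camera(c)
        print(n,c,[(at_z(c,r["at"],z)[:2],round(r["score"],2)) for r in cams.tip_of(n,c)[:1]])
B=np.array([.5875,-.041]);a=np.radians(14.26);R=np.array([[np.cos(a),-np.sin(a)],[np.sin(a),np.cos(a)]])
print("in bay: carton top",(T-B)@R)
s=arm.sense();print(s["time"])
E
```

```text
roll top [ 0.6452 -0.0494  0.048 ]
carton top [[0.4612, -0.0072], [0.4906, -0.1081], [0.4371, -0.1262], [0.403, -0.0224]] [ 0.447975 -0.065975]
((448.56890869140625, -64.93107604980469), (60.036781311035156, 109.25772094726562), 18.186203002929688)
[np.float64(0.105), np.float64(0.056), np.float64(0.109), np.float64(0.06)]
yaw carton (y axis dir) [np.float64(16.24493979063279), np.float64(18.186198810493575)]
[([333.9, 222.4], array([0.6848, 0.1981, 0.    ])), ([298.3, 273.3], array([ 0.6381, -0.0168,  0.    ])), ([140.9, 325.5], array([ 0.364 , -0.2442,  0.    ])), ([370.2, 351.5], array([ 0.8189, -0.1979, -0.    ]))]
foot_left side [(array([ 0.4728, -0.0154]), 0.73)]
foot_left top [(array([ 0.4593, -0.0063]), 0.65)]
foot_right side [(array([ 0.4946, -0.1173]), 0.88)]
foot_right top []
top_left side [(array([ 0.4647, -0.0051]), 0.72)]
top_left top [(array([ 0.4593, -0.0057]), 0.72)]
top_right side [(array([ 0.4909, -0.1081]), 0.62)]
top_right top [(array([ 0.486 , -0.1137]), 0.8)]
bottle side [(array([0.5145, 0.1481]), 0.92)]
bottle top [(array([0.5209, 0.1443]), 0.68)]
small_bottle side [(array([ 0.7823, -0.0593]), 0.74)]
small_bottle top [(array([ 0.7823, -0.0646]), 0.71)]
small_carton side [(array([0.7676, 0.0428]), 0.91)]
small_carton top [(array([0.7647, 0.042 ]), 0.69)]
in bay: carton top [[-0.11408274  0.06386908]
 [-0.11044255 -0.04116386]
 [-0.16675254 -0.04552792]
 [-0.17423358  0.06347339]]
2.75
```

{"method": "send_rows", "body": {
  "commands": [
    {"x":0,"y":0,"z":-0.05,"hand":1},
    {"x":0,"y":0,"z":-0.1,"hand":1},
    {"x":-0.6165,"y":-0.4786,"z":-0.1,"twist":-11.75,"hand":1},
    {"x":-0.6165,"y":-0.4786,"z":-0.1,"twist":-11.75,"hand":1},
    {"x":-0.6165,"y":-0.4786,"z":-0.1,"twist":-11.75,"hand":1},
    {"x":-0.6165,"y":-0.4786,"z":-0.1,"twist":-11.75,"hand":1},
    {"x":-0.6165,"y":-0.4786,"z":-0.1,"twist":-11.75,"hand":1},
    {"x":-0.6165,"y":-0.4786,"z":-0.1,"twist":-11.75,"hand":1},
    {"x":-0.6165,"y":-0.4786,"z":-0.1,"twist":-11.75,"hand":1},
    {"x":-0.6165,"y":-0.4786,"z":-0.1,"twist":-11.75,"hand":1},
    {"x":-0.6165,"y":-0.4786,"z":-0.1,"twist":-11.75,"hand":1},
    {"x":-0.6165,"y":-0.4786,"z":-0.1,"twist":-11.75,"hand":1},
    {"x":-0.6165,"y":-0.4786,"z":-0.1,"twist":-11.75,"hand":1},
    {"x":-0.6165,"y":-0.4786,"z":-0.1,"twist":-11.75,"hand":1},
    {"x":-0.6165,"y":-0.4786,"z":-0.1,"twist":-11.75,"hand":1},
    {"x":-0.6165,"y":-0.4786,"z":-0.1,"twist":-11.75,"hand":1},
    {"x":-0.6165,"y":-0.4786,"z":-0.1,"twist":-11.75,"hand":1},
    {"x":-0.6165,"y":-0.4786,"z":-0.1,"twist":-11.75,"hand":1},
    {"x":-0.6165,"y":-0.4786,"z":-0.1,"twist":-11.75,"hand":1},
    {"x":-0.6165,"y":-0.4786,"z":-0.1,"twist":-11.75,"hand":1}
  ]
}}

```text
schema error: expected keys x, y, z, twist, hand
```

{"method": "send_rows", "body": {
  "commands": [
    {"z":0.1,"hand":1},
    {"z":0.1,"hand":1},
    {"z":0.1,"hand":1},
    {"z":0.1,"hand":1}
  ]
}}

```text
schema error: expected keys x, y, z, twist, hand
```

```bash
python3 - <<'E'
from h import *
snap("side","side2")
s=arm.sense();print(s["time"],s["eef_pos"],s["tool_rot"].round(4).tolist(),s["joint_pos"].round(2),s["finger_gap"],s["force"])
tip=s["eef_pos"]+s["tool_rot"]@[0,0,.173]; print(proj("side",tip),proj("side",s["eef_pos"]))
E
```

```text
2.8 [0.25337659 0.62563953 0.40471696] [[-0.9269, 0.3754, -0.0], [0.3754, 0.9269, -0.0], [-0.0, -0.0, -1.0]] [65.79  6.65 82.6  -0.   90.76 -2.16] 0.9967594699349206 [ 0.23940637 -0.03400444 -0.26731788]
[227.9  72.6] [223.6  17.2]
```

View pics/side2.png

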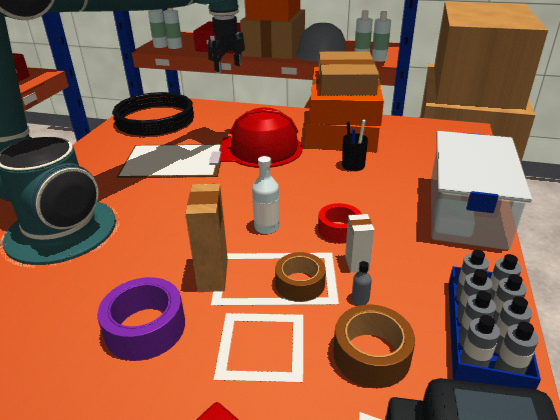

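All five keys are needed in each row. Nothing moved.

{"method": "send_rows", "body": {
  "commands": [
    {"x":0,"y":0,"z":-0.05,"twist":0,"hand":1},
    {"x":0,"y":0,"z":-0.1,"twist":0,"hand":1},
    {"x":-0.6165,"y":-0.4786,"z":-0.1,"twist":-11.75,"hand":1},
    {"x":-0.6165,"y":-0.4786,"z":-0.1,"twist":-11.75,"hand":1},
    {"x":-0.6165,"y":-0.4786,"z":-0.1,"twist":-11.75,"hand":1},
    {"x":-0.6165,"y":-0.4786,"z":-0.1,"twist":-11.75,"hand":1},
    {"x":-0.6165,"y":-0.4786,"z":-0.1,"twist":-11.75,"hand":1},
    {"x":-0.6165,"y":-0.4786,"z":-0.1,"twist":-11.75,"hand":1},
    {"x":-0.6165,"y":-0.4786,"z":-0.1,"twist":-11.75,"hand":1},
    {"x":-0.6165,"y":-0.4786,"z":-0.1,"twist":-11.75,"hand":1},
    {"x":-0.6165,"y":-0.4786,"z":-0.1,"twist":-11.75,"hand":1},
    {"x":-0.6165,"y":-0.4786,"z":-0.1,"twist":-11.75,"hand":1},
    {"x":-0.6165,"y":-0.4786,"z":-0.1,"twist":-11.75,"hand":1},
    {"x":-0.6165,"y":-0.4786,"z":-0.1,"twist":-11.75,"hand":1},
    {"x":-0.6165,"y":-0.4786,"z":-0.1,"twist":-11.75,"hand":1},
    {"x":-0.6165,"y":-0.4786,"z":-0.1,"twist":-11.75,"hand":1},
    {"x":-0.6165,"y":-0.4786,"z":-0.1,"twist":-11.75,"hand":1},
    {"x":-0.6165,"y":-0.4786,"z":-0.1,"twist":-11.75,"hand":1},
    {"x":-0.6165,"y":-0.4786,"z":-0.1,"twist":-11.75,"hand":1},
    {"x":-0.6165,"y":-0.4786,"z":-0.1,"twist":-11.75,"hand":1}
  ]
}}

```text
time: 4.8
eef_pos: [0.6453, -0.0498, 0.5043]
tool_rot: [[-0.984, 0.18, -0.001], [0.18, 0.984, 0.0], [0.001, 0.0, -1.0]]
force: [-0.6, 0.1, 0.1]
finger_gap: -0.004
grasp_force: 0.0
```

{"method": "send_rows", "body": {
  "commands": [
    {"x":0,"y":0,"z":0.05,"twist":0,"hand":1},
    {"x":0,"y":0,"z":0.1,"twist":0,"hand":1},
    {"x":0,"y":0,"z":0.15,"twist":0,"hand":1},
    {"x":0,"y":0,"z":0.18,"twist":0,"hand":1},
    {"x":0,"y":0,"z":0.18,"twist":0,"hand":1}
  ]
}}

```text
time: 5.3
eef_pos: [0.6441, -0.0481, 0.3204]
tool_rot: [[-0.984, 0.177, -0.006], [0.177, 0.984, 0.001], [0.006, -0.0, -1.0]]
force: [0.5, -1.2, 0.2]
finger_gap: 0.0
grasp_force: 0.0
```

```bash
python3 - <<'E'
from h import *
snap("side","side3")
s=arm.sense();print(s["time"],s["eef_pos"],s["tool_rot"].round(4).tolist(),s["joint_pos"].round(2),s["finger_gap"],s["force"])
tip=s["eef_pos"]+s["tool_rot"]@[0,0,.173]; print(proj("side",tip),proj("side",s["eef_pos"]))
E
```

```text
5.35 [ 0.64468613 -0.04834207  0.32401899] [[-0.9841, 0.1776, -0.0022], [0.1776, 0.9841, 0.0004], [0.0023, -0.0001, -1.0]] [-6.550e+00  5.020e+00  9.187e+01  1.000e-02  8.324e+01 -8.632e+01] 0.0032029617005055956 [ 0.0378207  -0.13177026  0.24711275]
[298.3 228.5] [299.  153.2]
```

View pics/side3.png

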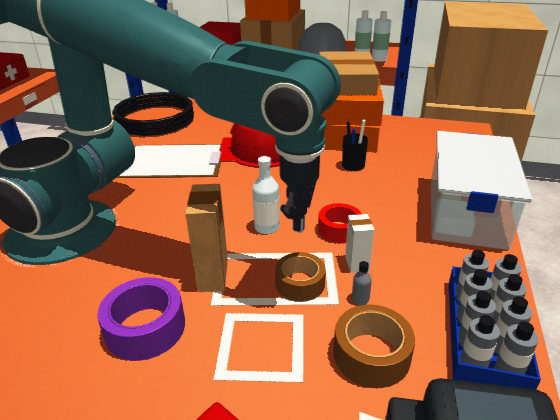

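{"method": "send_rows", "body": {
  "commands": [
    {"x":0,"y":0,"z":0.05,"twist":0,"hand":1},
    {"x":0,"y":0,"z":0.08,"twist":0,"hand":1},
    {"x":0,"y":0,"z":0.105,"twist":0,"hand":1},
    {"x":0,"y":0,"z":0.126,"twist":0,"hand":1},
    {"x":0,"y":0,"z":0.126,"twist":0,"hand":1},
    {"x":0,"y":0,"z":0.126,"twist":0,"hand":1}
  ]
}}

```text
time: 5.95
eef_pos: [0.6459, -0.0491, 0.2015]
tool_rot: [[-0.984, 0.178, 0.003], [0.178, 0.984, -0.0], [-0.003, 0.0, -1.0]]
force: [-0.1, 0.0, 1.0]
finger_gap: -0.002
grasp_force: 0.0
```

{"method": "send_rows", "body": {
  "commands": [
    {"x":0,"y":-0.008,"z":0,"twist":0,"hand":1},
    {"x":0,"y":-0.016,"z":0,"twist":0,"hand":1},
    {"x":0,"y":-0.024,"z":0,"twist":0,"hand":1},
    {"x":0,"y":-0.034,"z":0,"twist":0,"hand":1},
    {"x":0,"y":-0.048,"z":0,"twist":0,"hand":1},
    {"x":0,"y":-0.062,"z":0,"twist":0,"hand":1},
    {"x":0,"y":-0.076,"z":0,"twist":0,"hand":1},
    {"x":0,"y":-0.09,"z":0,"twist":0,"hand":1},
    {"x":0,"y":-0.104,"z":0,"twist":0,"hand":1},
    {"x":0,"y":-0.118,"z":0,"twist":0,"hand":1},
    {"x":0,"y":-0.132,"z":0,"twist":0,"hand":1},
    {"x":0,"y":-0.146,"z":0,"twist":0,"hand":1},
    {"x":0,"y":-0.16,"z":0,"twist":0,"hand":1},
    {"x":0,"y":-0.172,"z":0,"twist":0,"hand":1},
    {"x":0,"y":-0.183,"z":0,"twist":0,"hand":1},
    {"x":0,"y":-0.192,"z":0,"twist":0,"hand":1},
    {"x":0,"y":-0.199,"z":0,"twist":0,"hand":1},
    {"x":0,"y":-0.204,"z":0,"twist":0,"hand":1},
    {"x":0,"y":-0.208,"z":0,"twist":0,"hand":1},
    {"x":0,"y":-0.208,"z":0,"twist":0,"hand":1}
  ]
}}

```text
time: 7.95
eef_pos: [0.6079, -0.2544, 0.1986]
tool_rot: [[-0.984, 0.179, -0.0], [0.179, 0.984, -0.0], [0.0, -0.0, -1.0]]
force: [-0.9, 0.1, -0.7]
finger_gap: 0.002
grasp_force: 0.0
```

```bash
python3 - <<'E'
from h import *
snap("side","side4")
print([(r["at"],at_z("side",r["at"])) for r in cams.tip_of("roll","side")])
s=arm.sense();print(s["time"],s["eef_pos"],s["tool_rot"].round(4).tolist(),s["force"])
E
```

```text
[([372.0, 354.3], array([ 0.8229, -0.2036,  0.    ])), ([341.6, 232.2], array([0.7107, 0.1605, 0.    ])), ([144.5, 328.1], array([ 0.3744, -0.2486,  0.    ])), ([262.2, 342.5], array([ 0.6144, -0.2266,  0.    ]))]
8.05 [ 0.60789731 -0.25407831  0.19856823] [[-0.9839, 0.1788, -0.0003], [0.1788, 0.9839, -0.0003], [0.0002, -0.0003, -1.0]] [ 0.03911942 -0.50939729  0.04135543]
```

View pics/side4.png

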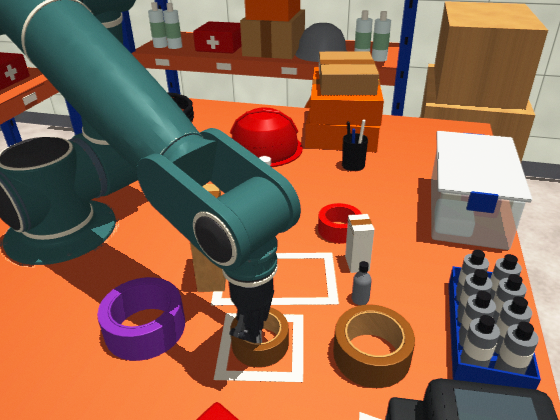

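The roll now sits inside its square: its base is at (262,342) px, within about 5 mm of the square's centre. Next I back out and go behind the carton.

{"method": "send_rows", "body": {
  "commands": [
    {"x":0,"y":0.006,"z":0,"twist":0,"hand":1},
    {"x":0,"y":0.012,"z":0,"twist":0,"hand":1},
    {"x":0,"y":0.014,"z":0,"twist":0,"hand":1},
    {"x":0,"y":0.014,"z":-0.02,"twist":0,"hand":1},
    {"x":0,"y":0.014,"z":-0.06,"twist":0,"hand":1},
    {"x":0,"y":0.014,"z":-0.1,"twist":0,"hand":1},
    {"x":0,"y":0.014,"z":-0.15,"twist":0,"hand":1},
    {"x":0,"y":0.014,"z":-0.2,"twist":0,"hand":1},
    {"x":0,"y":0.014,"z":-0.24,"twist":0,"hand":1},
    {"x":0,"y":0.014,"z":-0.24,"twist":0,"hand":1}
  ]
}}

```text
time: 9.05
eef_pos: [0.6103, -0.2398, 0.4458]
tool_rot: [[-0.984, 0.178, 0.008], [0.178, 0.984, -0.004], [-0.009, -0.002, -1.0]]
force: [-0.1, -0.6, -0.8]
finger_gap: -0.009
grasp_force: 0.0
```

{"method": "send_rows", "body": {
  "commands": [
    {"x":0.26,"y":0.11,"z":0,"twist":-24.8,"hand":0.5},
    {"x":0.26,"y":0.11,"z":0,"twist":-24.8,"hand":0.5},
    {"x":0.26,"y":0.11,"z":0,"twist":-24.8,"hand":0.5},
    {"x":0.26,"y":0.11,"z":0,"twist":-24.8,"hand":0.5},
    {"x":0.26,"y":0.11,"z":0,"twist":-24.8,"hand":0.5},
    {"x":0.26,"y":0.11,"z":0,"twist":-24.8,"hand":0.5},
    {"x":0.26,"y":0.11,"z":0,"twist":-24.8,"hand":0.5},
    {"x":0.26,"y":0.11,"z":0,"twist":-24.8,"hand":0.5},
    {"x":0.26,"y":0.11,"z":0,"twist":-24.8,"hand":0.5},
    {"x":0.26,"y":0.11,"z":0,"twist":-24.8,"hand":0.5}
  ]
}}

```text
time: 10.05
eef_pos: [0.375, -0.0859, 0.4382]
tool_rot: [[-0.968, -0.25, -0.001], [-0.25, 0.968, 0.0], [0.001, 0.001, -1.0]]
force: [0.2, 0.8, -0.1]
finger_gap: 0.497
grasp_force: 0.0
```

```bash
python3 - <<'E'
from h import *
snap("side","side5")
print([(r["at"],at_z("side",r["at"])) for r in cams.tip_of("roll","side")])
for n,z in(("foot_left",0),("foot_right",0),("top_left",.21),("top_right",.21)):
    print(n,[(at_z("side",r["at"],z)[:2],round(r["score"],2)) for r in cams.tip_of(n,"side")[:1]])
s=arm.sense();print(s["time"],s["eef_pos"],s["tool_rot"].round(4).tolist(),s["joint_pos"].round(1),s["finger_gap"])
E
```

```text
[([262.7, 342.1], array([ 0.6151, -0.2254,  0.    ])), ([338.2, 230.3], array([0.7011, 0.1665, 0.    ])), ([146.2, 327.2], array([ 0.3766, -0.2457,  0.    ])), ([372.3, 356.5], array([ 0.8239, -0.2086,  0.    ]))]
foot_left [(array([ 0.462 , -0.0117]), 0.91)]
foot_right [(array([ 0.4894, -0.1046]), 0.73)]
top_left [(array([ 0.4719, -0.0201]), 0.71)]
top_right [(array([ 0.4895, -0.1046]), 0.95)]
10.35 [ 0.37455649 -0.08570139  0.4385348 ] [[-0.9682, -0.2502, -0.0005], [-0.2502, 0.9682, 0.0002], [0.0005, 0.0003, -1.0]] [ -16.7  -31.7  111.8    0.    99.9 -121.2] 0.4987543210254408
```

View pics/side5.png

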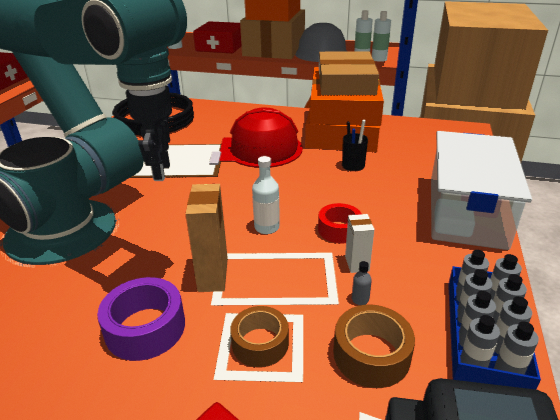

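{"method": "send_rows", "body": {
  "commands": [
    {"x":0,"y":0,"z":0.03,"twist":0,"hand":0.5},
    {"x":0,"y":0,"z":0.06,"twist":0,"hand":0.5},
    {"x":0,"y":0,"z":0.085,"twist":0,"hand":0.5},
    {"x":0,"y":0,"z":0.085,"twist":0,"hand":0.5},
    {"x":-0.012,"y":0,"z":0.085,"twist":0,"hand":0.5},
    {"x":-0.024,"y":0,"z":0.085,"twist":0,"hand":0.5},
    {"x":-0.03,"y":0,"z":0.085,"twist":0,"hand":0.5},
    {"x":-0.036,"y":0,"z":0.085,"twist":0,"hand":0.5},
    {"x":-0.042,"y":0,"z":0.085,"twist":0,"hand":0.5},
    {"x":-0.048,"y":0,"z":0.085,"twist":0,"hand":0.5},
    {"x":-0.054,"y":0,"z":0.085,"twist":0,"hand":0.5},
    {"x":-0.06,"y":0,"z":0.085,"twist":0,"hand":0.5},
    {"x":-0.06,"y":0,"z":0.085,"twist":0,"hand":0.5}
  ]
}}

```text
time: 11.65
eef_pos: [0.4329, -0.0704, 0.3536]
tool_rot: [[-0.968, -0.251, -0.0], [-0.251, 0.968, 0.0], [0.0, 0.0, -1.0]]
force: [-2.1, -1.1, -0.5]
finger_gap: 0.501
grasp_force: 0.8
```

```bash
python3 - <<'E'
from h import *
snap("side","side6")
s=arm.sense();print(s["time"],s["eef_pos"],s["tool_rot"].round(4).tolist(),s["force"])
for n,z in(("foot_left",0),("foot_right",0),("top_left",.21),("top_right",.21)):
    print(n,[(r["at"],at_z("side",r["at"],z)[:2],round(r["score"],2)) for r in cams.tip_of(n,"side")[:1]])
E
```

```text
11.7 [ 0.43263132 -0.07045489  0.3535632 ] [[-0.9681, -0.2507, -0.0004], [-0.2507, 0.9681, 0.0001], [0.0004, 0.0002, -1.0]] [-1.03436482 -0.68455654 -0.44969881]
foot_left []
foot_right [([223.4, 290.1], array([ 0.4908, -0.1088]), 0.82)]
top_left [([234.3, 183.4], array([ 0.4934, -0.0008]), 0.94)]
top_right []
```

View pics/side6.png

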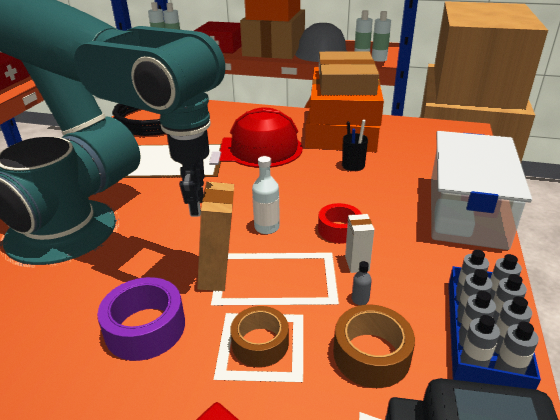

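The carton is tilting about its bay-side edge. The foot stays at (223,290) and the top has moved on to about (234,183). I keep pushing.

{"method": "send_rows", "body": {
  "commands": [
    {"x":-0.006,"y":0,"z":0,"twist":0,"hand":0.5},
    {"x":-0.012,"y":0,"z":0,"twist":0,"hand":0.5},
    {"x":-0.018,"y":0,"z":0,"twist":0,"hand":0.5},
    {"x":-0.024,"y":0,"z":0,"twist":0,"hand":0.5},
    {"x":-0.03,"y":0,"z":0,"twist":0,"hand":0.5},
    {"x":-0.036,"y":0,"z":0,"twist":0,"hand":0.5},
    {"x":-0.042,"y":0,"z":0,"twist":0,"hand":0.5},
    {"x":-0.042,"y":0,"z":0,"twist":0,"hand":0.5},
    {"x":-0.042,"y":0,"z":0,"twist":0,"hand":0.5},
    {"x":-0.042,"y":0,"z":0,"twist":0,"hand":0.5},
    {"x":-0.042,"y":0,"z":0,"twist":0,"hand":0.5}
  ]
}}

```text
time: 13.0
eef_pos: [0.4729, -0.0601, 0.3538]
tool_rot: [[-0.968, -0.25, 0.0], [-0.25, 0.968, -0.0], [-0.0, -0.0, -1.0]]
force: [0.5, 0.0, -0.2]
finger_gap: 0.503
grasp_force: 0.0
```

{"method": "send_rows", "body": {
  "commands": [
    {"x":0.03,"y":0,"z":0,"twist":0,"hand":0.5},
    {"x":0.04,"y":0,"z":-0.03,"twist":0,"hand":0.5},
    {"x":0.04,"y":0,"z":-0.08,"twist":0,"hand":0.5},
    {"x":0.04,"y":0,"z":-0.1,"twist":0,"hand":0.5},
    {"x":0.04,"y":0,"z":-0.1,"twist":0,"hand":0.5}
  ]
}}

```text
time: 13.5
eef_pos: [0.434, -0.0701, 0.4572]
tool_rot: [[-0.968, -0.25, 0.005], [-0.25, 0.968, -0.001], [-0.005, -0.002, -1.0]]
force: [0.4, 0.7, -1.1]
finger_gap: 0.498
grasp_force: 0.0
```

```bash
python3 - <<'E'
from h import *
for c in ("side","top"):
    snap(c,c+"7")
    for n in("foot_left","foot_right","top_left","top_right","roll"):
        print(c,n,[(r["at"],at_z(c,r["at"],0)[:2],round(r["score"],2)) for r in cams.tip_of(n,c)[:(4 if n=="roll" else 1)]])
a=cv2.imread("pics/side7.png")[130:400,130:450]; b=cv2.imread("pics/top7.png")[110:310,220:440]
cv2.imwrite("pics/both7.png",np.hstack([cv2.resize(x,(400,440),interpolation=cv2.INTER_CUBIC) for x in(a,b)]))
s=arm.sense();print(s["time"],s["eef_pos"],s["force"])
E
```

```text
side foot_left [([229.4, 265.4], array([ 0.4757, -0.0282]), 0.58)]
side foot_right [([224.3, 289.5], array([ 0.492 , -0.1065]), 0.84)]
side top_left []
side top_right [([316.8, 287.8], array([ 0.6881, -0.0531]), 0.71)]
side roll [([372.9, 355.1], array([ 0.8247, -0.2051]), 0.93), ([340.2, 232.7], array([0.7076, 0.1576]), 0.84), ([143.6, 328.7], array([ 0.3734, -0.2505]), 0.66), ([261.2, 345.2], array([ 0.6144, -0.2333]), 0.57)]
top foot_left [([299.7, 261.5], array([ 0.4607, -0.0009]), 0.59)]
top foot_right [([320.2, 142.2], array([ 0.7873, -0.065 ]), 0.19)]
top top_left [([277.8, 188.3], array([0.661 , 0.0543]), 0.77)]
top top_right []
top roll [([235.9, 174.8], array([0.7011, 0.1687]), 0.95), ([381.4, 207.1], array([ 0.6031, -0.2257]), 0.76), ([369.5, 131.0], array([ 0.8158, -0.2019]), 0.64)]
14.1 [ 0.43437609 -0.07002451  0.45352152] [-0.3269291   0.43413753  0.40252512]
```

View pics/both7.png

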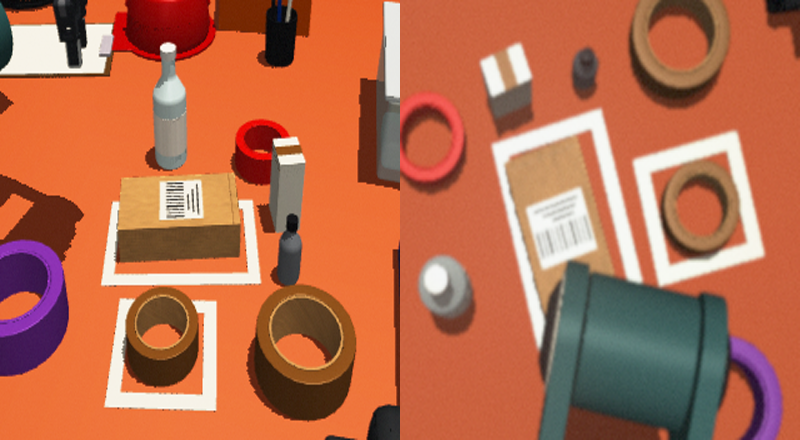

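```bash
python3 - <<'E'
from h import *
B=np.array([.5875,-.041]);a=np.radians(14.26);R=np.array([[np.cos(a),-np.sin(a)],[np.sin(a),np.cos(a)]])
for u,v in((508,155),(577,137),(545,305)):
    w=at_z("top",(220+(u-400)/1.818,110+v/2.2),.06)[:2]; print("top",w,(w-B)@R)
for u,v,z in((118,260,0),(240,257,0),(118,231,.06),(120,176,.06),(236,174,.06),(240,228,.06)):
    w=at_z("side",(130+u*.8,130+v*270/440),z)[:2]; print("side",u,v,w,(w-B)@R)
E
```

```text
top [0.6714 0.048 ] [0.10323757 0.06559127]
top [ 0.6909 -0.0518] [ 0.09755375 -0.03593697]
top [ 0.4923 -0.0012] [-0.08246306  0.06202358]
side 118 260 [ 0.4923 -0.1066] [-0.10842544 -0.04012883]
side 240 257 [ 0.6991 -0.0501] [ 0.10591984 -0.0363092 ]
side 118 231 [ 0.5002 -0.1141] [-0.10261628 -0.04934369]
side 120 176 [ 0.4633 -0.0037] [-0.11118531  0.06674396]
side 236 174 [0.6708 0.0511] [0.10341965 0.06874355]
side 240 228 [ 0.6988 -0.0597] [ 0.10326439 -0.0455395 ]
```

The carton lies flat with its label up and about 16 mm or more of margin to every outer edge of the tape. The roll is in its square, and the robot is clear of everything.

```bash
python3 -c "
from rig import arm
print(arm.job_done())"
```

```text
the job is handed in; nothing more can be done
None
```

I handed the job in, with no verdict returned: the roll was pushed into its small square (about 5 mm off centre), then the carton was tipped and measures flat in the bay, label up, about 16 mm inside the tape's outer edge at the closest point; the bottles and small carton look undisturbed.

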